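Take the bearing play out of a cart wheel

ROBOT

A 6-joint arm with a two-finger parallel gripper is mounted at the origin on the work surface. World frame = base frame: x ahead of the robot, y to its left, z up, the work surface at z = 0. Lengths are in m, angles in rad, forces in N, time in s.
With the tool pointing down it reaches from about 0.25 to 0.725 m from the base axis. Payload 4 kg.
Tool frame: the origin (TCP) lies at the very end of the fingers, on their centre line; the grasp point (between the pads) lies 19 mm behind it; x points along the fingers, y is the direction in which the jaws open and shut, and the axes are right-handed (so a half turn about x gives the same grasp; the last joint's range is limited). The gripper opens to 85 mm and grips with 20 to 120 N. Pads are 22 mm wide; open, the fingers measure 114 mm over their backs; the gripper's body (76 mm by 85 mm) begins 54 mm behind the grasp point. The pads swing forward as they close: fully open they stand 13 mm farther back than shut.
Start: joints at [1.182, 0.241, 0.005, 1.335, 0, 1.571], TCP at [0.19, 0.463, 0.231] pointing down, gripper open.
Joint ranges: [-2.72, 2.72], [-1.05, 1.87], [-1.09, 1.28], [-1.99, 2.15], [-1.42, 1.44], [-3.14, 3.14]. Speed limits (rad/s): [2.79, 2.79, 3.14, 3.14, 3.14, 3.14].

INTERFACE

Orientations are given as a unit quaternion [w, x, y, z].
In Python, from rig import manip gives the robot as it stands. The module is installed in compiled form; this text tells all that it offers.
- The arm moves only by the tool servo_tool, never from a script. Its argument "steps" is text: rows parted by semicolons, each of 7 numbers parted by spaces: the shift along the world's x, y, z in mm, then the turn, a rotation vector about the world's x, y, z in rad, then the finger opening in mm, from 0 to 85.4. A call has 1 to 12 rows; each row is the pose to reach, as a shift and turn from the pose commanded when the call began; what a row does not reach only later rows make up. A row lasts 1/10 s, in which the tool goes at most 50 mm and 8.59 degrees, less where a joint would pass 70% of its speed; a pose out of reach is approached as far as the arm can. A call with a gripper value outside its range is refused whole. The fingers move at their own pace and stop on an object; the grip force is fixed at half the most. Time passes only in rows, so rows that repeat a pose let the fingers close. It gives the time, the measured TCP pose, the force and the opening at its end, in the units of the state.
- manip.get_state(): the state, without advancing time (a new reading comes with each control period).
- manip.capture(name): name is "scene" or "top" or "wrist"; returns the picture (420x560x3 uint8, blue, green, red); there is no depth.
- manip.get_calibration(name): a dict with "fov_y" (degrees; the focal length in pixels is half the picture's height over the tangent of half this angle, whatever the lens; pixels are square), "cx", "cy" (the principal point, pixels), "k1" (the pictures are not rectified: a ray, as slopes to the right and down, at radius r is drawn at 1 + k1 r^2 times it, then the intrinsics apply), "world_from_camera" (4x4, takes a point from camera to world coordinates). Camera axes: x right, y up, looking along -z (the intrinsics and any distortion apply to the point x, -y, -z); pixel columns grow to the right and rows downward; lengths in m; the calibration is good to about 2 mm. A picture is of the moment at which its call begins: read the wrist's pose just before it. get_calibration takes no time and is no camera call; for the wrist camera it gives the pose at the moment of the call.
- manip.close_job(): hands the job in, once; it reports no verdict.
The state is a dict: "t": time; "q": joint angles; "joint_vel": joint speeds; "joint_efforts": joint torques, N m; "tool_pos": TCP position; "tool_rot": TCP orientation; "force": force on the tool from outside, world axes, zero at the start; "wrist_torque": the same for the moment, N m; "grip_width": finger opening in m.
Only numpy, scipy, OpenCV 4.12 (cv2) and the standard library are available. Lean on these libraries where they do the work, as an engineer would, in place of code of your own. Each camera call takes 0.05 s, during which the arm holds its last target.

TASK

Check the yellow cart wheel on the grey bearing stand for play: gently rock the top of the tyre sideways, first towards the red-knobbed lever's side until you feel it stop, then away from it until it stops there. Then push the lever over, away from the robot, until the play is gone and the bearing is lightly snug but not cranked tight, and push the tyre sideways once more to check that the wheel now stands firm. Finish with the wheel upright and snug, let go of everything, never push hard enough to bruise the bearing, and leave the other things on the bench alone.

Things in the scene. Friction and masses are not known exactly. Their poses are not given: they have to be found in the camera images.
- stand: fixed grey bearing stand: base plate 170 x 260 mm, 14 mm thick, two posts 148 mm high carrying a level axle 125 mm above the bench. Origin on the bench under the wheel's centre; x points away from the robot, y along the axle to the lever side, z up. The wheel stands at y = 0, the posts (45 x 12 mm) at y = -62 and +76 mm, the lever at y = +97 mm.
- wheel: the wheel: black tyre 200 mm in diameter, 36 mm wide with flat sides, yellow disc; origin at its centre, 125 mm above the bench, y along the axle. It only rocks sideways about its centre, it does not spin. Pushing the tyre top sideways against a stop with P newtons loads the bearing with 2.9 P; above 45 N (a push of 15 N) the bearing is bruised.
- tyre_top (a point): middle of the tread at the very top of the tyre, 225 mm above the bench; tilts with the wheel. Loose, it rocks almost freely (under 1 N), 6 to 21 mm each way from upright (differs each time), until the wheel's seat meets the adjuster's sprung cone; beyond that it gives about 0.4 mm per N. The tyre can be straddled from above with open fingers, 25 to 30 mm deep.
- adjuster: bearing adjuster on the lever side, with its brass cone; origin at the wheel's centre, slides along the axle. The lever moves it 12 mm per rad towards the wheel's seat; its cone is sprung, 20 N per mm. Snug is 5 to 30 N on the seat, best 15 N: 0.06 rad (7 mm of the knob) past first touch; 30 N is at 0.125 rad past. First touch, at lever 0.25 to 0.58 rad, changes with wear and must be felt.
- lever (a joint): lever angle (rad), 0 to 1.0: grows, and tightens, as the knob is pushed away from the robot (+x of the stand). Starts at 0 to 0.06; at 0 it leans 0.45 rad towards the robot, at 0.45 it is upright. Stays where left. Friction 0.5 Nm (about 5 N at the knob); from first touch it stiffens by 2.9 Nm per rad (2.4 N per 10 mm of the knob). Pulling it back loosens.
- lever_knob (a point): centre of the red ball knob, 26 mm in diameter, on the end of the lever (round steel bar 10 mm thick), 110 mm from the axle; it swings in the stand's x-z plane, 97 mm to the lever side of the wheel, knob centre 220 to 235 mm above the bench
- race_mid (a point): spare bearing ring of bright steel, outer 60 mm, hole 40 mm, 18 mm high, lying on the bench beside the stand; bystander, leave it
- hubcap_mid (a point): yellow domed hub cap, 68 mm across, 24 mm high, lying on the bench beside the stand; bystander, leave it
- grease_tin_mid (a point): closed grease tin with a blue band, 80 mm across, 65 mm high, upright; bystander, leave it
- wrench_grip (a point): steel wrench lying on the bench, point on its handle; bystander, leave it
- screwdriver_grip (a point): screwdriver with orange handle lying on the bench, point on its handle; bystander, leave it
- caster_wheel_mid (a point): small black caster wheel lying flat, 84 mm across, 30 mm thick; bystander, leave it

How it is judged:
On the way, in this order (a step that is already met when the one before it is completed fails the run):
1. the loose wheel is rocked against its stop on the lever side (y of tyre_top in the frame of stand above 0.004 m and contact force between wheel and adjuster above 2.5 N), for 0.1 s.
2. then it is rocked against its stop on the other side (y of tyre_top in the frame of stand below -0.004 m and contact force between wheel and adjuster above 2.5 N), for 0.1 s.
3. the lever takes up the play: 5 to 30 N between cone and seat with nothing pushing the wheel (contact force between wheel and adjuster between 5 and 30 N and y of tyre_top in the frame of stand between -0.003 and 0.003 m and contact force between the fingers and wheel below 0.3 N), for 0.3 s.
4. the tyre is pushed sideways with more than 2.5 N and the wheel stands firm (contact force between the fingers and wheel above 2.5 N and y of tyre_top in the frame of stand between -0.003 and 0.003 m), for 0.15 s.
At the end, for the whole second after the job is handed in: The bearing is snug: 5 to 30 N between the cone and the wheel's seat, the wheel upright (top of the tyre within 3 mm of its middle place) and the lever at rest (contact force between wheel and adjuster between 5 and 30 N and y of tyre_top in the frame of stand between -0.003 and 0.003 m and velocity of joint lever between -0.02 and 0.02 rad/s); the robot touches nothing.
It fails at once if the bearing is loaded with more than 45 N (contact force between wheel and adjuster above 45 N).
It fails at once if any of the six bystanders is moved by more than 20 mm (distance of any of race_mid, hubcap_mid, grease_tin_mid, wrench_grip, screwdriver_grip, caster_wheel_mid from where it was at the start of the episode above 0.02 m).
It also fails if it takes over 72 s, if anything falls off the work surface, if the arm or the gripper's body presses on something with over 40 N, if the wrist force passes 120 N, or if a joint passes its speed limit or range.

## Working session

There is one attempt and no reset: what is moved stays moved. The work goes in short steps, Python scripts to look and compute and a tool call to move; the robot and the scene stay as the last step left them, time stands still between calls to the robot, and variables do not carry over. Pictures are saved under pics/ and viewed, and the job is handed in when it is done.

Besides the shell and the picture viewer there is one more tool, called after "Call:" as name(argument=value, ...) on one line, values as JSON. servo_tool: Moves the arm, as the interface text tells. Its arguments: {"type":"object","properties":{"steps":{"type":"string"}},"required":["steps"]}

```bash
mkdir -p pics; python3 - <<'E'
from rig import manip
import cv2
s=manip.get_state();print(s)
for n in("scene","top"):
    cv2.imwrite(f"pics/{n}0.png",manip.capture(n));print(n,manip.get_calibration(n))
E
```

```text
{'t': 0.0, 'q': array([1.18200975e+00, 2.41416781e-01, 3.70435352e-03, 1.33521797e+00,
       5.47604764e-07, 1.57074713e+00]), 'joint_vel': array([ 0.00228301,  0.0003684 , -0.00137804, -0.00041541,  0.00048071,
        0.00053923]), 'joint_efforts': array([-4.18655770e-05, -3.72315466e+01,  2.52409798e+01,  1.72022008e-02,
       -2.53272168e-05, -8.38358343e-07]), 'tool_pos': array([0.18928656, 0.4620839 , 0.2304035 ]), 'tool_rot': array([ 0.69364547,  0.13583533,  0.69393738, -0.13731584]), 'force': array([-0.07687879, -0.00502503, -0.24177984]), 'wrist_torque': array([ 0.00878851, -0.01321288,  0.00353261]), 'grip_width': 0.0854092400351002}
scene {'fov_y': 49.399413674823435, 'cx': 280.74705580109355, 'cy': 209.0744110187059, 'k1': -0.13101385256430942, 'world_from_camera': array([[-0.21779948, -0.7069108 ,  0.67293425,  1.48176613],
       [ 0.97596161, -0.15216967,  0.15602349,  0.24331131],
       [-0.00789451,  0.69073983,  0.72306028,  1.12713491],
       [ 0.        ,  0.        ,  0.        ,  1.        ]])}
top {'fov_y': 44.621864392070165, 'cx': 279.31664646411946, 'cy': 214.18116692531967, 'k1': -0.005167719672915446, 'world_from_camera': array([[ 0.01096634,  0.99169069, -0.12817691,  0.44735159],
       [-0.99987981,  0.01228008,  0.0094637 ,  0.02225137],
       [ 0.01095908,  0.12805772,  0.99170617,  1.43724691],
       [ 0.        ,  0.        ,  0.        ,  1.        ]])}
```

View pics/scene0.png

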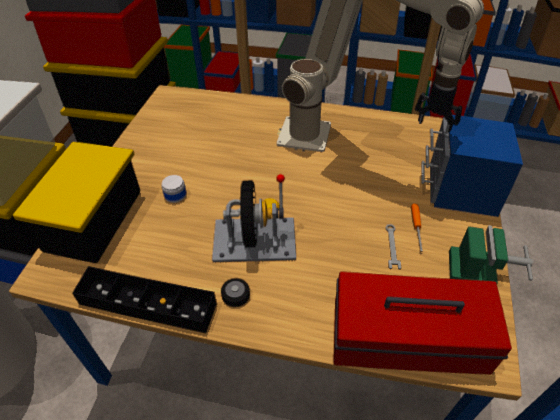

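View pics/top0.png

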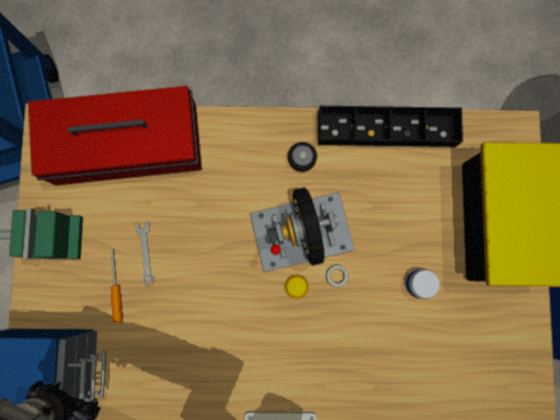

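```bash
python3 - <<'E'
import cv2
a=cv2.imread("pics/top0.png")[170:310,230:370];cv2.imwrite("pics/topz.png",cv2.resize(a,None,fx=4.2,fy=4.2,interpolation=cv2.INTER_CUBIC))
a=cv2.imread("pics/scene0.png")[165:275,200:310];cv2.imwrite("pics/scz.png",cv2.resize(a,None,fx=5,fy=5,interpolation=cv2.INTER_CUBIC))
E
```

```text
(no output)
```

View pics/topz.png

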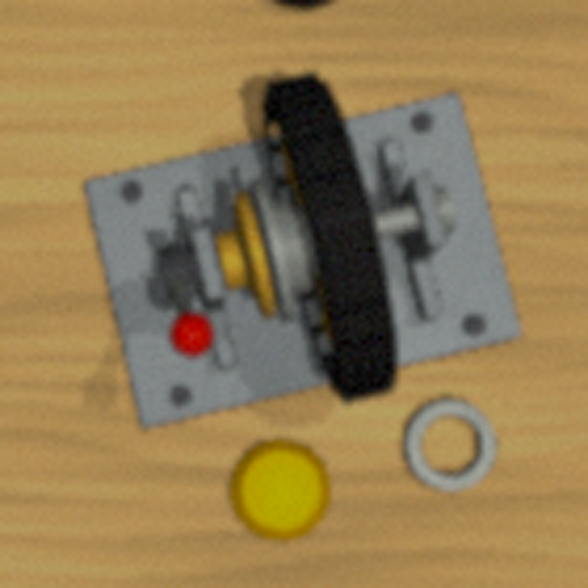

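View pics/scz.png

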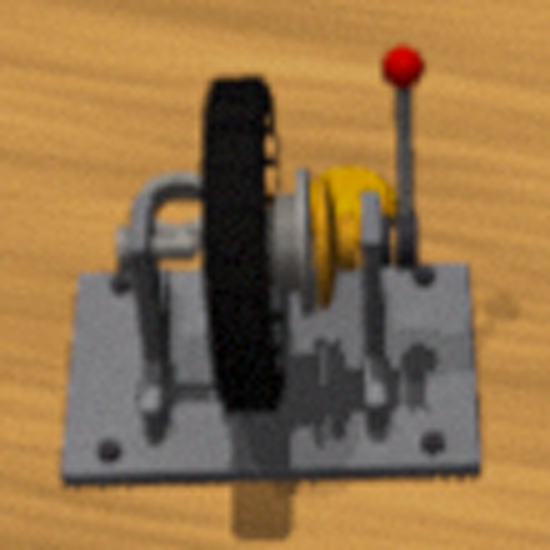

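```bash
cat > h.py <<'E'
from rig import manip
import numpy as np, cv2
def K(c):
    f=210/np.tan(np.radians(c['fov_y'])/2); return f
def ray(c,u,v):
    f=K(c);d=np.array([(u-c['cx'])/f,(v-c['cy'])/f]);p=d.copy()
    for _ in range(20): p=d/(1+c['k1']*(p@p))
    T=c['world_from_camera'];r=T[:3,:3]@np.array([p[0],-p[1],-1]);return T[:3,3],r
def onz(c,u,v,z):
    o,r=ray(c,u,v);return o+r*(z-o[2])/r[2]
def proj(c,P):
    T=c['world_from_camera'];q=T[:3,:3].T@(np.asarray(P)-T[:3,3]);p=np.array([q[0],-q[1]])/-q[2]
    p=p*(1+c['k1']*(p@p));return p*K(c)+[c['cx'],c['cy']]
def S(p,o,yaw):
    c,s=np.cos(yaw),np.sin(yaw);return np.array([o[0]+c*p[0]-s*p[1],o[1]+s*p[0]+c*p[1],p[2]])
E
python3 - <<'E'
from h import *
t=manip.get_calibration("top");s=manip.get_calibration("scene")
zt=lambda x,y:(x/4.2+230-.4,y/4.2+170-.4)
zs=lambda x,y:(x/5+200-.4,y/5+165-.4)
C=[onz(t,*zt(*p),.014) for p in[(84,184),(459,93),(522,338),(145,428)]]
print(np.round(C,4),np.mean(C,0))
C=np.array(C)
for a,b in((0,1),(3,2),(3,0),(2,1)): d=C[b]-C[a];print(np.linalg.norm(d),np.degrees(np.arctan2(d[1],d[0])))
Cs=np.array([onz(s,*zs(*p),.014) for p in[(82,273),(470,265),(481,470),(63,480)]]);print(np.round(Cs,4),Cs.mean(0))
print("tyretop", onz(t,*zt(330,240),.225), "knob",onz(t,*zt(192,334),.224),onz(s,*zs(403,66),.224))
# knob triangulate
o1,r1=ray(t,*zt(192,334));o2,r2=ray(s,*zs(403,66))
k=np.linalg.lstsq(np.c_[r1,-r2],o2-o1,rcond=None)[0];print(o1+r1*k[0],o2+r2*k[1])
for n,p in dict(race=(450,445,.018),cap=(280,489,.02)).items(): print(n,onz(t,*zt(*p[:2]),p[2]))
E
```

```text
[[ 0.6325  0.092   0.014 ]
 [ 0.6973 -0.1589  0.014 ]
 [ 0.5331 -0.2     0.014 ]
 [ 0.4711  0.0489  0.014 ]] [ 0.5834773  -0.05449968  0.014     ]
0.2590970202394884 -75.51047410411951
0.25655901879961834 -76.00061319473531
0.16705160510137848 14.947291732970326
0.16924533638113973 14.078964963958287
[[ 0.5363 -0.1967  0.014 ]
 [ 0.475   0.0532  0.014 ]
 [ 0.6406  0.0938  0.014 ]
 [ 0.7028 -0.1545  0.014 ]] [ 0.58867082 -0.05104014  0.014     ]
tyretop [ 0.57470835 -0.05839604  0.225     ] knob [0.52056431 0.01924159 0.224     ] [0.51792855 0.01927017 0.224     ]
[0.52042944 0.01924714 0.22623497] [0.52030415 0.01982237 0.22622598]
race [ 0.46211707 -0.15151918  0.018     ]
cap [ 0.4323237  -0.03996518  0.02      ]
```

```bash
python3 - <<'E'
from h import *
from scipy.spatial.transform import Rotation as R
s=manip.get_state();q=s['tool_rot'];r=R.from_quat(q[[1,2,3,0]]);print(r.as_matrix().round(3))
yaw=.253
y=np.array([-np.sin(yaw),np.cos(yaw),0]);x=np.array([0,0,-1.])
for sg in(1,-1):
    M=np.c_[x,sg*y,np.cross(x,sg*y)];print(sg,(R.from_matrix(M)*r.inv()).as_rotvec())
print(np.array([.5877,-.0596,.33])-s['tool_pos'])
E
```

```text
[[-0.001  0.379  0.925]
 [-0.002  0.925 -0.379]
 [-1.    -0.002  0.   ]]
1 [ 1.94819754e-03 -1.25838794e-04  6.41780124e-01]
-1 [-1.62917332e-04 -2.52223607e-03 -2.49981136e+00]
[ 0.39836737 -0.52176449  0.09951773]
```

Call:
servo_tool(steps="0 0 50 0 0 0.1 85; 20 -20 90 0 0 0.2 85; 50 -60 120 0 0 0.3 85; 80 -100 130 0 0 0.4 85; 110 -140 130 0 0 0.5 85; 140 -180 130 0 0 0.642 80; 170 -220 130 0 0 0.642 70; 200 -260 130 0 0 0.642 60; 230 -300 130 0 0 0.642 60; 260 -340 130 0 0 0.642 60; 290 -380 130 0 0 0.642 60; 320 -420 130 0 0 0.642 60")

```text
t: 1.3
tool_pos: [0.5009, 0.0531, 0.361]
tool_rot: [0.701, -0.089, 0.702, 0.089]
force: [0.6, 1.4, 0.3]
grip_width: 0.0601
```

Call:
servo_tool(steps="30 -40 0 0 0 0 60; 60 -80 0 0 0 0 60; 78 -102 0 0 0 0 60; 78 -102 0 0 0 0 60; 78 -102 0 0 0 0 60")

```text
t: 1.8
tool_pos: [0.5781, -0.0474, 0.3601]
tool_rot: [0.701, -0.088, 0.702, 0.089]
force: [-0.7, 0.1, 0.1]
grip_width: 0.0601
```

```bash
python3 - <<'E'
from h import *
s=manip.get_state();print(s)
c=manip.get_calibration("wrist");np.save("wc.npy",c,allow_pickle=True);print(c)
cv2.imwrite("pics/w1.png",manip.capture("wrist"))
cv2.imwrite("pics/s1.png",manip.capture("scene"))
E
```

```text
{'t': 1.8, 'q': array([-8.20318323e-02,  4.09079612e-01,  5.72819735e-01,  1.73706998e+00,
        4.31941721e-04, -3.33812354e-01]), 'joint_vel': array([ 0.03316402, -0.03519208, -0.0149088 ,  0.0027011 ,  0.0017892 ,
       -0.00039062]), 'joint_efforts': array([-9.37537439e-01, -4.43934882e+01,  2.55249131e+01, -1.00343737e-01,
       -6.37811841e-02, -8.82225519e-03]), 'tool_pos': array([ 0.57811237, -0.04739874,  0.36009271]), 'tool_rot': array([ 0.70066546, -0.08844832,  0.7023553 ,  0.08911698]), 'force': array([-0.65319445,  0.10422465,  0.10536182]), 'wrist_torque': array([0.03090993, 0.01536867, 0.0190405 ]), 'grip_width': 0.060108634810351766}
{'fov_y': 65.66898944278239, 'cx': 279.3047919114541, 'cy': 207.70728359326642, 'k1': -0.03158560295440442, 'world_from_camera': array([[-2.48278712e-01, -9.31309586e-01, -2.66496035e-01,
         5.10107736e-01],
       [ 9.68688245e-01, -2.38449879e-01, -6.91718024e-02,
        -6.48220184e-02],
       [ 8.74415181e-04, -2.75325463e-01,  9.61350677e-01,
         5.02812451e-01],
       [ 0.00000000e+00,  0.00000000e+00,  0.00000000e+00,
         1.00000000e+00]])}
```

View pics/w1.png

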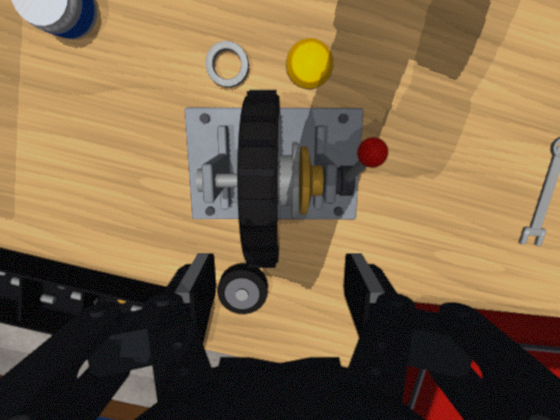

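View pics/s1.png

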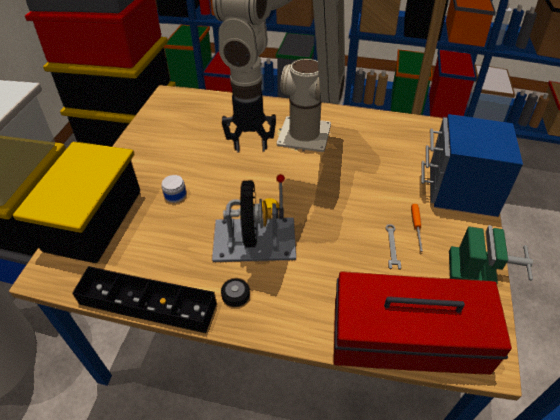

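```bash
python3 - <<'E'
from h import *
from scipy.optimize import least_squares
s=manip.get_state();print(s['t'],s['tool_pos'],s['force'])
w=np.load("wc.npy",allow_pickle=True).item()
t=manip.get_calibration("top");sc=manip.get_calibration("scene")
C=np.array([onz(w,*p,.014) for p in[(186,108),(363,108),(356,219),(192,219)]]);print(C.round(4),C.mean(0))
for a,b in((0,1),(3,2),(0,3),(1,2)): d=C[b]-C[a];print(np.linalg.norm(d),np.degrees(np.arctan2(d[1],d[0])))
zt=lambda x,y:(x/4.2+230-.4,y/4.2+170-.4)
zs=lambda x,y:(x/5+200-.4,y/5+165-.4)
o1,r1=ray(w,373,152);o2,r2=ray(t,*zt(192,334))
o3,r3=ray(sc,*zs(403,66))
for (a,b,c,d) in((o1,r1,o2,r2),(o1,r1,o3,r3)):
    k=np.linalg.lstsq(np.c_[b,-d],c-a,rcond=None)[0];print("knob",a+b*k[0],c+d*k[1])
# tyre edges at top z=.225 in wrist image
L=onz(w,241,160,.225);Rr=onz(w,280,160,.225);print(L,Rr)
# closest plate centre offset
O=C.mean(0)
for O in (C.mean(0),):
  yaw=np.radians(14.3);yv=np.array([-np.sin(yaw),np.cos(yaw),0]);xv=np.array([np.cos(yaw),np.sin(yaw),0])
  for P in(L,Rr,(L+Rr)/2,[.5204,.0194,.226]): print((P-O)@xv,(P-O)@yv)
E
```

```text
1.9 [ 0.57767204 -0.04607957  0.36126618] [ 0.04426278 -0.29489919 -0.35830144]
[[ 0.534  -0.1973  0.014 ]
 [ 0.4706  0.0502  0.014 ]
 [ 0.6335  0.0925  0.014 ]
 [ 0.6979 -0.1588  0.014 ]] [ 0.58399617 -0.0533559   0.014     ]
0.255502916850927 104.36060180732127
0.25935189583234464 104.36160519554959
0.16832731661874004 13.224907672752504
0.16829048918019526 14.535148011103338
knob [0.51958606 0.01918886 0.22785453] [0.52032901 0.01925126 0.22789921]
knob [0.51965918 0.01983694 0.22573344] [0.51973319 0.01968965 0.22569098]
[ 0.55421733 -0.08699818  0.225     ] [ 0.5459784  -0.05476542  0.225     ]
-0.03716576927059754 -0.025244561153821222
-0.03718796657165092 0.008024503750042655
-0.037176867921124276 -0.00861002870188927
-0.04365505245752136 0.0862098005808495
```

Call:
servo_tool(steps="9 -16 0 0 0 0 66; 9 -16 -20 0 0 0 66; 9 -16 -50 0 0 0 66; 9 -16 -80 0 0 0 66; 9 -16 -105 0 0 0 66; 9 -16 -105 0 0 0 66; 9 -16 -105 0 0 0 66; 9 -16 -105 0 0 0 66")

```text
t: 2.7
tool_pos: [0.5881, -0.0623, 0.2588]
tool_rot: [0.703, -0.09, 0.7, 0.089]
force: [0.5, -0.1, 0.2]
grip_width: 0.0661
```

```bash
python3 - <<'E'
from h import *
s=manip.get_state();print(s)
np.save("wc.npy",manip.get_calibration("wrist"),allow_pickle=True)
cv2.imwrite("pics/w2.png",manip.capture("wrist"))
E
```

```text
{'t': 2.7, 'q': array([-1.05643792e-01,  4.16006669e-01,  3.23280098e-01,  1.47424264e+00,
        7.78410916e-05, -3.59922928e-01]), 'joint_vel': array([-0.00581659, -0.00011336,  0.01055262, -0.00588866, -0.00060612,
        0.00092253]), 'joint_efforts': array([ 7.40286545e-02, -4.52411985e+01,  2.51588327e+01,  1.04650707e-02,
        3.32810472e-03,  5.36551161e-04]), 'tool_pos': array([ 0.5880628 , -0.06233358,  0.25875384]), 'tool_rot': array([ 0.70272112, -0.08994449,  0.70007524,  0.08937377]), 'force': array([ 0.46664021, -0.06097521,  0.20926676]), 'wrist_torque': array([ 0.0057978 , -0.00808747,  0.00123166]), 'grip_width': 0.0660640835262382}
```

View pics/w2.png

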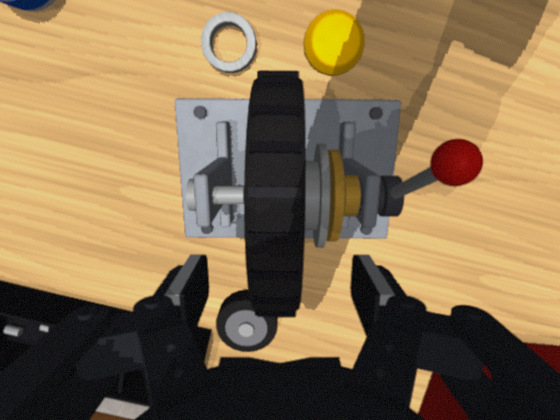

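Call:
servo_tool(steps="0 -1 -20 0 0 0 66; 0 -1 -40 0 0 0 66; 0 -1 -55 0 0 0 66; 0 -1 -64 0 0 0 66; 0 -1 -64 0 0 0 66; 0 -1 -64 0 0 0 66; 0 -1 -64 0 0 0 66")

```text
t: 3.45
tool_pos: [0.5881, -0.064, 0.1938]
tool_rot: [0.702, -0.09, 0.701, 0.089]
force: [-0.2, -0.2, 0.1]
grip_width: 0.0657
```

```bash
cat >> h.py <<'E'
YAW=.2506
yv=np.array([-np.sin(YAW),np.cos(YAW),0]);xv=np.array([np.cos(YAW),np.sin(YAW),0]);O=np.array([.587,-.062,0])
def st():
    s=manip.get_state();p=s['tool_pos']-O;f=s['force']
    print("t",round(s['t'],2),"stand xyz mm",np.round([p@xv*1e3,p@yv*1e3,p[2]*1e3],2),"F x,y,z",np.round([f@xv,f@yv,f[2]],2),"w",s['grip_width'])
E
python3 -c "
from h import *
st();cv2.imwrite('pics/w3.png',manip.capture('wrist'));cv2.imwrite('pics/s3.png',manip.capture('scene'))"
```

```text
t 3.45 stand xyz mm [  0.59  -2.22 193.77] F x,y,z [-0.24 -0.18  0.11] w 0.06565835338367308
```

View pics/w3.png

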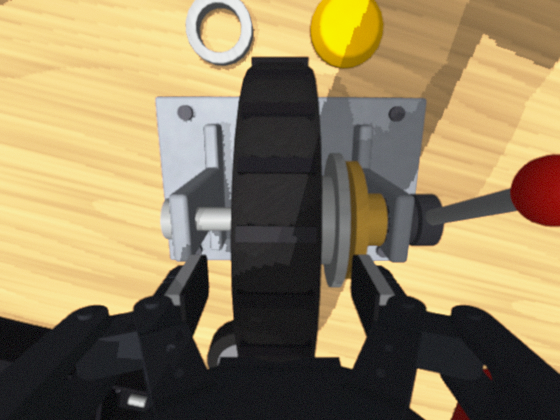

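View pics/s3.png

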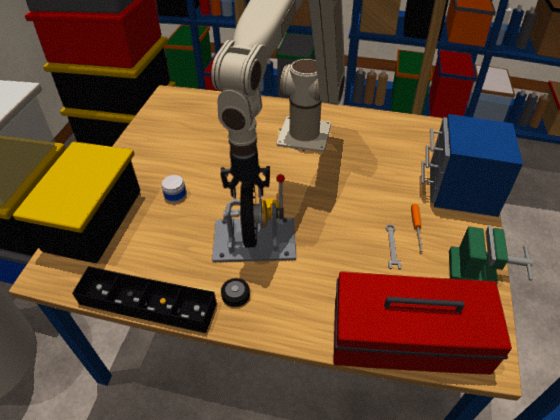

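Call:
servo_tool(steps="-1.2 4.8 0 0 0 0 66; -2.5 9.7 0 0 0 0 66; -3.5 13.6 0 0 0 0 66; -4.2 16.5 0 0 0 0 66; -4.2 16.5 0 0 0 0 66; -4.2 16.5 0 0 0 0 66; -4.2 16.5 0 0 0 0 66")

```text
t: 4.25
tool_pos: [0.583, -0.0473, 0.1921]
tool_rot: [0.701, -0.089, 0.702, 0.089]
force: [0.4, -0.4, -0.0]
grip_width: 0.0658
```

```bash
python3 -c "
from h import *
st()"
```

```text
t 4.25 stand xyz mm [ -0.29  15.21 192.15] F x,y,z [ 0.27 -0.43 -0.04] w 0.06578744700668214
```

Call:
servo_tool(steps="-0.2 1 0 0 0 0 66; -0.5 1.9 0 0 0 0 66; -0.5 1.9 0 0 0 0 66")

```text
t: 4.55
tool_pos: [0.5826, -0.0457, 0.1923]
tool_rot: [0.701, -0.089, 0.701, 0.089]
force: [-0.3, -1.1, 0.3]
grip_width: 0.0659
```

Call:
servo_tool(steps="-0.2 1 0 0 0 0 66; -0.4 1.5 0 0 0 0 66; -0.4 1.5 0 0 0 0 66")

```text
t: 4.85
tool_pos: [0.5823, -0.044, 0.1925]
tool_rot: [0.702, -0.089, 0.701, 0.089]
force: [0.3, -1.0, 1.0]
grip_width: 0.0659
```

Call:
servo_tool(steps="-0.2 1 0 0 0 0 66; -0.4 1.5 0 0 0 0 66; -0.4 1.5 0 0 0 0 66")

```text
t: 5.15
tool_pos: [0.5818, -0.0424, 0.1924]
tool_rot: [0.702, -0.089, 0.701, 0.089]
force: [0.7, -1.4, 0.3]
grip_width: 0.0664
```

Call:
servo_tool(steps="-0.2 1 0 0 0 0 66; -0.4 1.5 0 0 0 0 66; -0.4 1.5 0 0 0 0 66")

```text
t: 5.45
tool_pos: [0.5816, -0.0415, 0.1925]
tool_rot: [0.702, -0.09, 0.701, 0.089]
force: [1.3, -2.8, 1.3]
grip_width: 0.0662
```

Call:
servo_tool(steps="-0.2 1 0 0 0 0 66; -0.4 1.5 0 0 0 0 66; -0.4 1.5 0 0 0 0 66")

```text
t: 5.75
tool_pos: [0.5814, -0.0405, 0.1926]
tool_rot: [0.702, -0.09, 0.701, 0.088]
force: [1.1, -4.3, 1.0]
grip_width: 0.0662
```

```bash
python3 -c "
from h import *
st();cv2.imwrite('pics/w4.png',manip.capture('wrist'));st();cv2.imwrite('pics/s4.png',manip.capture('scene'));st()"
```

```text
t 5.75 stand xyz mm [-1.0000e-01  2.2190e+01  1.9257e+02] F x,y,z [-0.03 -4.41  1.04] w 0.06617155018831442
t 5.8 stand xyz mm [-1.0000e-01  2.2170e+01  1.9259e+02] F x,y,z [ 0.3  -5.82  1.3 ] w 0.06565720829316977
t 5.85 stand xyz mm [-8.0000e-02  2.2170e+01  1.9257e+02] F x,y,z [-0.23 -5.19  1.15] w 0.06600458571975482
```

Call:
servo_tool(steps="-0.2 1 0 0 0 0 66; -0.4 1.5 0 0 0 0 66; -0.4 1.5 0 0 0 0 66")

```text
t: 6.15
tool_pos: [0.5812, -0.0399, 0.1926]
tool_rot: [0.702, -0.09, 0.701, 0.087]
force: [2.4, -7.8, 0.8]
grip_width: 0.0657
```

```bash
python3 -c "
from h import *
st();cv2.imwrite('pics/w5.png',manip.capture('wrist'));st();cv2.imwrite('pics/t5.png',manip.capture('top'));st()"
```

```text
t 6.15 stand xyz mm [-9.0000e-02  2.2870e+01  1.9258e+02] F x,y,z [ 0.36 -8.13  0.78] w 0.06572967641504306
t 6.2 stand xyz mm [-7.0000e-02  2.2850e+01  1.9261e+02] F x,y,z [ 0.93 -6.83  0.44] w 0.066195481679795
t 6.25 stand xyz mm [-9.0000e-02  2.2870e+01  1.9262e+02] F x,y,z [-0.31 -7.46  0.97] w 0.065946800066592
```

View pics/w5.png

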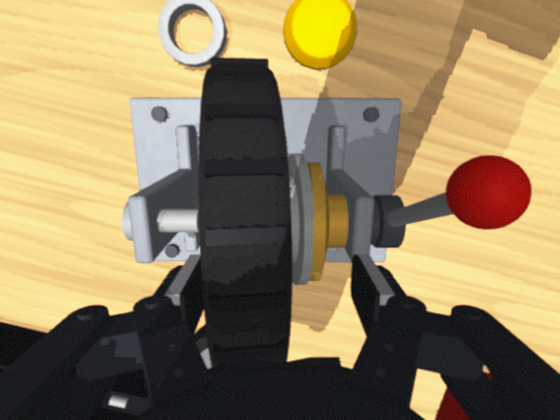

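Call:
servo_tool(steps="1 -4 0 0 0 0 66; 2.5 -10 0 0 0 0 66; 4.5 -18 0 0 0 0 66; 6 -24 0 0 0 0 66; 7.5 -29 0 0 0 0 66; 8.5 -33 0 0 0 0 66; 9.3 -36 0 0 0 0 66; 9.7 -37.7 0 0 0 0 66; 10.2 -39.7 0 0 0 0 66; 10.2 -39.7 0 0 0 0 66; 10.2 -39.7 0 0 0 0 66; 10.2 -39.7 0 0 0 0 66")

```text
t: 7.45
tool_pos: [0.5907, -0.0778, 0.1922]
tool_rot: [0.701, -0.089, 0.702, 0.089]
force: [-0.2, 0.1, -0.8]
grip_width: 0.0662
```

```bash
python3 -c "
from h import *
st()"
```

```text
t 7.45 stand xyz mm [ -0.31 -16.19 192.22] F x,y,z [-0.21  0.1  -0.77] w 0.06615324881717004
```

Call:
servo_tool(steps="0.2 -1 0 0 0 0 66; 0.5 -1.9 0 0 0 0 66; 0.5 -1.9 0 0 0 0 66")

```text
t: 7.75
tool_pos: [0.5912, -0.0795, 0.1924]
tool_rot: [0.701, -0.089, 0.701, 0.089]
force: [0.2, 0.8, 1.3]
grip_width: 0.0659
```

Call:
servo_tool(steps="0.2 -1 0 0 0 0 66; 0.4 -1.5 0 0 0 0 66; 0.4 -1.5 0 0 0 0 66")

```text
t: 8.05
tool_pos: [0.5917, -0.0812, 0.1924]
tool_rot: [0.701, -0.089, 0.701, 0.089]
force: [-1.2, 1.6, 0.9]
grip_width: 0.066
```

Call:
servo_tool(steps="0.2 -1 0 0 0 0 66; 0.4 -1.5 0 0 0 0 66; 0.4 -1.5 0 0 0 0 66")

```text
t: 8.35
tool_pos: [0.5921, -0.0828, 0.1923]
tool_rot: [0.701, -0.089, 0.701, 0.089]
force: [0.1, 1.7, 0.9]
grip_width: 0.066
```

Call:
servo_tool(steps="0.2 -1 0 0 0 0 66; 0.4 -1.5 0 0 0 0 66; 0.4 -1.5 0 0 0 0 66")

```text
t: 8.65
tool_pos: [0.5925, -0.0843, 0.1923]
tool_rot: [0.701, -0.089, 0.701, 0.089]
force: [-0.8, 1.3, 0.8]
grip_width: 0.0661
```

Call:
servo_tool(steps="0.2 -1 0 0 0 0 66; 0.4 -1.5 0 0 0 0 66; 0.4 -1.5 0 0 0 0 66")

```text
t: 8.95
tool_pos: [0.5928, -0.0857, 0.1923]
tool_rot: [0.701, -0.089, 0.701, 0.089]
force: [-0.3, 0.8, 1.3]
grip_width: 0.066
```

Call:
servo_tool(steps="0.2 -1 0 0 0 0 66; 0.4 -1.5 0 0 0 0 66; 0.4 -1.5 0 0 0 0 66")

```text
t: 9.25
tool_pos: [0.5931, -0.0867, 0.1924]
tool_rot: [0.701, -0.089, 0.701, 0.09]
force: [-1.5, 3.4, 3.3]
grip_width: 0.0659
```

```bash
python3 -c "
from h import *
st();cv2.imwrite('pics/w6.png',manip.capture('wrist'));st();cv2.imwrite('pics/t6.png',manip.capture('top'));st()"
```

```text
t 9.25 stand xyz mm [ -0.2  -25.4  192.38] F x,y,z [-0.62  3.62  3.34] w 0.06586421534220255
t 9.3 stand xyz mm [-1.8000e-01 -2.5390e+01  1.9238e+02] F x,y,z [-0.13  3.94  2.62] w 0.06580741482394499
t 9.35 stand xyz mm [ -0.21 -25.41 192.37] F x,y,z [-1.16  4.33  2.26] w 0.06577371558236968
```

Call:
servo_tool(steps="0.2 -1 0 0 0 0 66; 0.4 -1.5 0 0 0 0 66; 0.4 -1.5 0 0 0 0 66")

```text
t: 9.65
tool_pos: [0.5934, -0.0876, 0.1924]
tool_rot: [0.701, -0.089, 0.701, 0.09]
force: [-2.2, 6.5, 3.5]
grip_width: 0.066
```

```bash
python3 -c "
from h import *
st();cv2.imwrite('pics/w7.png',manip.capture('wrist'));st();cv2.imwrite('pics/t7.png',manip.capture('top'));st()"
```

```text
t 9.65 stand xyz mm [-1.8000e-01 -2.6390e+01  1.9244e+02] F x,y,z [-0.49  6.89  3.46] w 0.06596253051277855
t 9.7 stand xyz mm [-1.8000e-01 -2.6400e+01  1.9247e+02] F x,y,z [-0.58  6.16  4.82] w 0.06613925398124537
t 9.75 stand xyz mm [-1.8000e-01 -2.6380e+01  1.9244e+02] F x,y,z [-0.7   5.45  3.12] w 0.06622816600306752
```

View pics/w7.png

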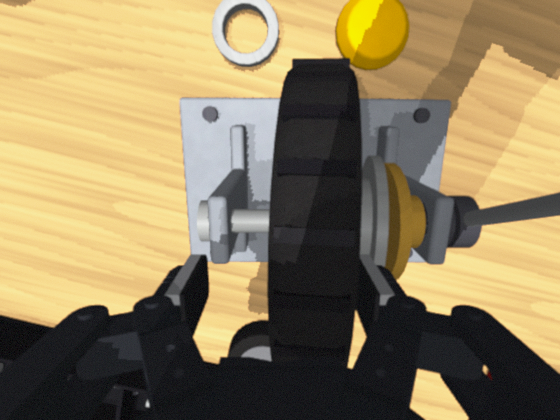

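Call:
servo_tool(steps="-1.2 4.8 0 0 0 0 66; -2.5 10 0 0 0 0 66; -4.5 18 0 0 0 0 66; -6.2 25 0 0 0 0 66; -8 32 0 0 0 0 66; -9 36 0 0 0 0 66; -10 39.2 0 0 0 0 66; -10 39.2 0 0 0 0 66; -9 35 0 0 0 0 66; -7 28 0 0 0 0 66; -6.3 24.7 0 0 0 0 66; -6.3 24.7 0 0 0 0 66")

```text
t: 10.95
tool_pos: [0.5875, -0.0649, 0.1921]
tool_rot: [0.701, -0.089, 0.702, 0.089]
force: [-0.5, -0.3, -0.2]
grip_width: 0.0659
```

Call:
servo_tool(steps="0 0 20 0 0 0 66; 0 0 45 0 0 0 66; 0 0 75 0 0 0 60; 0 0 90 0 0 0 40; 0 0 90 0 0 0 20; 0 0 90 0 0 0 0; 0 0 90 0 0 0 0; 0 0 90 0 0 0 0")

```text
t: 11.75
tool_pos: [0.5866, -0.0639, 0.2807]
tool_rot: [0.7, -0.089, 0.702, 0.09]
force: [-0.6, 0.0, -0.4]
grip_width: 0.0
```

```bash
python3 - <<'E'
from h import *
st();w=manip.get_calibration("wrist");I=manip.capture("wrist");cv2.imwrite('pics/w8.png',I)
J=manip.capture('top');cv2.imwrite('pics/t8.png',J);A=manip.capture('scene');cv2.imwrite('pics/s8.png',A);st()
def red(I):
    h=cv2.cvtColor(I,cv2.COLOR_BGR2HSV);m=((h[...,0]<6)|(h[...,0]>174))&(h[...,1]>190)&(h[...,2]>60)
    n,l,s,c=cv2.connectedComponentsWithStats(m.astype(np.uint8));return [(s[i].tolist(),c[i].round(1)) for i in range(1,n) if s[i][4]>15]
for n,X in(("w",I),("t",J),("s",A)):print(n,red(X))
E
```

```text
t 11.75 stand xyz mm [ -0.82  -1.74 280.66] F x,y,z [-0.55  0.18 -0.4 ] w 3.3060866558993004e-05
t 11.9 stand xyz mm [ -0.43  -1.84 281.44] F x,y,z [-0.76 -0.44  0.35] w 8.988194338587233e-06
w [([417, 140, 44, 41, 1396], array([438.2, 160. ])), ([440, 329, 120, 50, 2944], array([516. , 351.1])), ([554, 389, 6, 5, 17], array([557.3, 390.2]))]
t [([28, 87, 167, 89, 11485], array([110.9, 131. ])), ([271, 245, 9, 9, 68], array([275.2, 249. ]))]
s [([25, 0, 136, 68, 5912], array([94.6, 35. ])), ([199, 0, 11, 15, 127], array([204.4,   6.6])), ([440, 50, 35, 27, 704], array([456.1,  63.1])), ([204, 56, 13, 17, 79], array([210.2,  66.2])), ([205, 76, 10, 14, 106], array([209. ,  82.6])), ([431, 77, 43, 40, 1253], array([450.8,  96.6])), ([549, 82, 11, 28, 43], array([554.7,  95.2])), ([277, 175, 7, 7, 39], array([280.2, 178. ])), ([337, 272, 174, 79, 10872], array([420.2, 312.1]))]
```

View pics/w8.png

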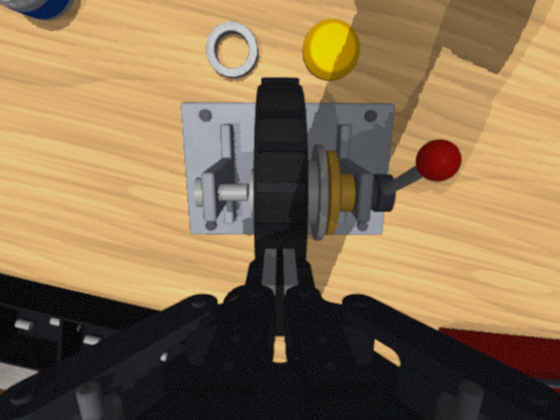

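```bash
python3 - <<'E'
from h import *
w=manip.get_calibration("wrist");P=onz(w,438.7,160.3,.2255)-O
print(P@xv,P@yv)
t=manip.get_calibration("top")
P=onz(t,275.2,249,.2255)-O;print(P@xv,P@yv)
print(xv*1e3,yv*1e3)
a=O+xv*(-.085)+yv*.092; print(a)
E
```

```text
-0.044190330413529294 0.09615945633400574
-0.043951937501126546 0.0953985917170253
[968.76380494 247.98526214   0.        ] [-247.98526214  968.76380494    0.        ]
[0.48184043 0.00604752 0.        ]
```

Call:
servo_tool(steps="-40 25 5 0 0 0 0; -75 50 5 0 0 0 0; -106 73.5 5 0 0 0 0; -106 73.5 0 0 0 0 0; -106 73.5 -25 0 0 0 0; -106 73.5 -50 0 0 0 0; -106 73.5 -72 0 0 0 0; -106 73.5 -72 0 0 0 0; -106 73.5 -72 0 0 0 0; -106 73.5 -72 0 0 0 0")

```text
t: 12.9
tool_pos: [0.4825, 0.0094, 0.2115]
tool_rot: [0.702, -0.089, 0.701, 0.089]
force: [0.8, -0.3, -0.0]
grip_width: -0.0001
```

```bash
python3 -c "
from h import *
st();cv2.imwrite('pics/w9.png',manip.capture('wrist'));st()"
```

```text
t 12.9 stand xyz mm [-83.54  95.06 211.53] F x,y,z [ 0.72 -0.53 -0.02] w -0.00012831587573624981
t 12.95 stand xyz mm [-83.46  95.09 211.66] F x,y,z [-0.51 -0.37 -0.56] w -1.5161657579445169e-06
```

View pics/w9.png

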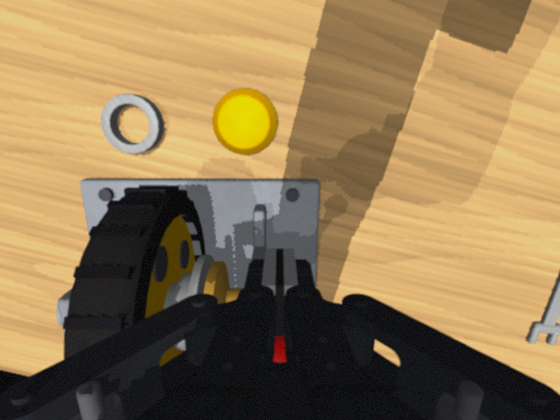

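Call:
servo_tool(steps="4 1 -2 0 0 0 0; 8 2 -4 0 0 0 0; 10 2.5 -4 0 0 0 0; 10 2.5 -4 0 0 0 0")

```text
t: 13.35
tool_pos: [0.4918, 0.0122, 0.2063]
tool_rot: [0.701, -0.089, 0.701, 0.089]
force: [-0.6, 1.6, -0.0]
grip_width: 0.0001
```

Call:
servo_tool(steps="1 0.3 0 0 0 0 0; 2 0.5 0 0 0 0 0; 2 0.5 0 0 0 0 0")

```text
t: 13.65
tool_pos: [0.4934, 0.0126, 0.2063]
tool_rot: [0.701, -0.089, 0.701, 0.089]
force: [-0.5, 0.3, 0.3]
grip_width: -0.0
```

Call:
servo_tool(steps="1 0.3 0 0 0 0 0; 2 0.5 0 0 0 0 0; 2 0.5 0 0 0 0 0")

```text
t: 13.95
tool_pos: [0.4955, 0.0131, 0.2063]
tool_rot: [0.701, -0.089, 0.701, 0.089]
force: [0.6, 0.4, 0.8]
grip_width: -0.0002
```

Call:
servo_tool(steps="1 0.3 0 0 0 0 0; 2 0.5 0 0 0 0 0; 2 0.5 0 0 0 0 0")

```text
t: 14.25
tool_pos: [0.4969, 0.0135, 0.2062]
tool_rot: [0.701, -0.089, 0.702, 0.089]
force: [-2.4, 0.0, 1.7]
grip_width: 0.0002
```

Call:
servo_tool(steps="1 0.3 0 0 0 0 0; 2 0.5 0 0 0 0 0; 2 0.5 0 0 0 0 0")

```text
t: 14.55
tool_pos: [0.4973, 0.0136, 0.2062]
tool_rot: [0.7, -0.089, 0.703, 0.089]
force: [-6.8, -1.7, 4.4]
grip_width: -0.0002
```

```bash
python3 -c "
from h import *
st()"
```

```text
t 14.55 stand xyz mm [-68.15  95.51 206.18] F x,y,z [-7.03 -0.    4.41] w -0.00017050877625077732
```

Call:
servo_tool(steps="1 0.3 0 0 0 0 0; 2 0.5 0 0 0 0 0; 2 0.5 0 0 0 0 0")

```text
t: 14.85
tool_pos: [0.4993, 0.014, 0.2064]
tool_rot: [0.7, -0.089, 0.703, 0.089]
force: [-7.5, -1.6, 5.7]
grip_width: -0.0003
```

```bash
python3 -c "
from h import *
st()"
```

```text
t 14.85 stand xyz mm [-66.08  95.41 206.38] F x,y,z [-7.7   0.31  5.71] w -0.0002824471460979614
```

Call:
servo_tool(steps="2 0.5 0 0 0 0 0; 4 1 0 0 0 0 0; 6 1.5 0 0 0 0 0; 8 2 0 0 0 0 0; 10 2.5 0 0 0 0 0; 12 3 0 0 0 0 0; 14 3.6 0 0 0 0 0; 14 3.6 0 0 0 0 0")

```text
t: 15.65
tool_pos: [0.5142, 0.0177, 0.2064]
tool_rot: [0.701, -0.089, 0.702, 0.089]
force: [-5.3, -1.2, 3.5]
grip_width: -0.0001
```

```bash
cat >> h.py <<'E'
def lev(n=1):
    for i in range(n):
        s=manip.get_state();p=s['tool_pos']-O;f=s['force'];x=p@xv*1e3
        xk=-43.8+x+68.2;a=np.arcsin(xk/110);fx=f@xv
        print("x %.2f y %.1f th %.3f torque %.3f F %.1f %.1f %.1f"%(x,p@yv*1e3,.45+a,-fx*.11*np.cos(a)+f[2]*.11*np.sin(a),fx,f@yv,f[2]),s['t'])
        if i<n-1: manip.capture('top')
E
python3 -c "
from h import *
lev(3)"
```

```text
x -50.77 y 95.3 th 0.208 torque 0.485 F -5.4 0.1 3.5 15.65
x -50.79 y 95.3 th 0.208 torque 0.433 F -5.0 -0.7 3.9 15.7
x -50.79 y 95.3 th 0.208 torque 0.441 F -5.2 0.0 4.2 15.75
```

Call:
servo_tool(steps="2 0.5 0 0 0 0 0; 4 1 0 0 0 0 0; 6 1.5 0 0 0 0 0; 6 1.5 0 0 0 0 0")

```text
t: 16.15
tool_pos: [0.5203, 0.0193, 0.2064]
tool_rot: [0.701, -0.089, 0.702, 0.089]
force: [-4.7, -1.6, 3.4]
grip_width: -0.0001
```

```bash
python3 -c "
from h import *
lev(3)"
```

```text
x -44.43 y 95.3 th 0.267 torque 0.463 F -4.9 -0.4 3.4 16.15
x -44.42 y 95.3 th 0.267 torque 0.379 F -4.1 -1.0 3.4 16.2
x -44.45 y 95.3 th 0.267 torque 0.381 F -4.2 -0.8 3.9 16.25
```

Call:
servo_tool(steps="1.5 0.4 0 0 0 0 0; 3 0.8 0 0 0 0 0; 4 1 0 0 0 0 0")

```text
t: 16.55
tool_pos: [0.5241, 0.0202, 0.2065]
tool_rot: [0.701, -0.089, 0.702, 0.089]
force: [-6.0, -0.4, 4.8]
grip_width: 0.0001
```

```bash
python3 -c "
from h import *
lev(2)"
```

```text
x -40.51 y 95.3 th 0.303 torque 0.571 F -6.0 1.1 4.8 16.55
x -40.36 y 95.3 th 0.304 torque 0.451 F -4.7 0.7 3.5 16.6
```

Call:
servo_tool(steps="1.5 0.4 0 0 0 0 0; 3 0.8 0 0 0 0 0; 4 1 0 0 0 0 0")

```text
t: 16.9
tool_pos: [0.5281, 0.0213, 0.2065]
tool_rot: [0.701, -0.089, 0.702, 0.089]
force: [-6.1, -1.2, 3.7]
grip_width: 0.0002
```

```bash
python3 -c "
from h import *
lev(2)"
```

```text
x -36.39 y 95.3 th 0.341 torque 0.630 F -6.2 0.3 3.7 16.9
x -36.27 y 95.3 th 0.342 torque 0.554 F -5.4 -1.2 3.3 16.95
```

Call:
servo_tool(steps="1.5 0.4 0 0 0 0 0; 2 0.5 0 0 0 0 0; 3 0.8 0 0 0 0 0")

```text
t: 17.25
tool_pos: [0.531, 0.022, 0.2065]
tool_rot: [0.701, -0.089, 0.702, 0.089]
force: [-5.5, -2.0, 3.6]
grip_width: -0.0002
```

```bash
python3 -c "
from h import *
lev(2)"
```

```text
x -33.45 y 95.2 th 0.368 torque 0.603 F -5.8 -0.6 3.6 17.25
x -33.25 y 95.2 th 0.369 torque 0.621 F -5.9 -0.1 3.1 17.3
```

Call:
servo_tool(steps="1.5 0.4 0 0 0 0 0; 2 0.5 0 0 0 0 0; 2.5 0.6 0 0 0 0 0")

```text
t: 17.6
tool_pos: [0.5335, 0.0226, 0.2065]
tool_rot: [0.701, -0.089, 0.702, 0.089]
force: [-6.2, -2.0, 4.1]
grip_width: 0.0003
```

```bash
python3 -c "
from h import *
lev(3)"
```

```text
x -30.89 y 95.3 th 0.391 torque 0.687 F -6.5 -0.4 4.1 17.6
x -30.77 y 95.2 th 0.392 torque 0.652 F -6.2 0.0 3.8 17.65
x -30.78 y 95.2 th 0.392 torque 0.582 F -5.6 -0.3 4.6 17.7
```

Call:
servo_tool(steps="1 0.3 0 0 0 0 0; 1.2 0.3 0 0 0 0 0; 1.2 0.3 0 0 0 0 0")

```text
t: 18.0
tool_pos: [0.5347, 0.0229, 0.2065]
tool_rot: [0.701, -0.089, 0.702, 0.089]
force: [-5.5, -0.7, 3.8]
grip_width: -0.0001
```

```bash
python3 -c "
from h import *
lev(3)"
```

```text
x -29.64 y 95.3 th 0.402 torque 0.588 F -5.5 0.7 3.8 18.0
x -29.66 y 95.3 th 0.402 torque 0.663 F -6.2 -0.3 4.1 18.05
x -29.64 y 95.3 th 0.402 torque 0.703 F -6.6 0.1 4.1 18.1
```

Call:
servo_tool(steps="-4 -1 0 0 0 0 0; -15 -4 0 0 0 0 0; -25 -6 0 0 0 0 0; -25 -6 0 0 0 0 0; -25 -6 30 0 0 0 0; -25 -6 80 0 0 0 0; -25 -6 80 0 0 0 0; -25 -6 80 0 0 0 0")

```text
t: 18.9
tool_pos: [0.5125, 0.0175, 0.2879]
tool_rot: [0.703, -0.089, 0.7, 0.089]
force: [0.4, 0.7, -0.4]
grip_width: 0.0001
```

```bash
python3 - <<'E'
from h import *
st();w=manip.get_calibration("wrist");I=manip.capture("wrist");cv2.imwrite('pics/w10.png',I)
J=manip.capture('top');cv2.imwrite('pics/t10.png',J)
def red(I):
    h=cv2.cvtColor(I,cv2.COLOR_BGR2HSV);m=((h[...,0]<6)|(h[...,0]>174))&(h[...,1]>190)&(h[...,2]>60)
    n,l,s,c=cv2.connectedComponentsWithStats(m.astype(np.uint8));return [(s[i].tolist(),c[i].round(1)) for i in range(1,n) if s[i][4]>15]
print(red(I),red(J))
t=manip.get_calibration("top")
for b in red(J):
    P=onz(t,*b[1],.234)-O;print(P@xv,P@yv)
E
```

```text
t 18.9 stand xyz mm [-52.49  95.49 287.9 ] F x,y,z [ 0.53  0.56 -0.37] w 0.00011663953016936579
[([380, 353, 19, 12, 107], array([391.1, 357.2])), ([511, 366, 49, 28, 555], array([542.8, 375.3]))] [([28, 86, 167, 90, 11477], array([110.9, 131. ]))]
0.32609839657186296 0.413672805624979
```

View pics/w10.png

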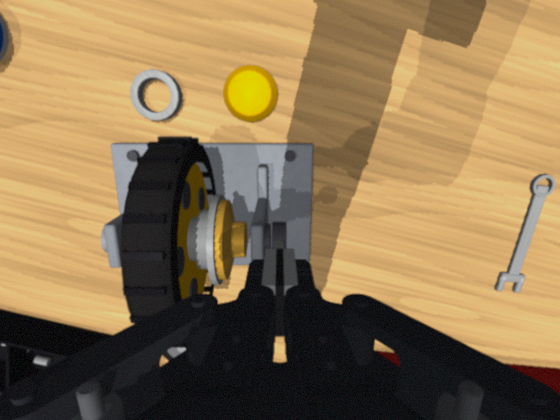

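Call:
servo_tool(steps="20 -20 5 0 0 0 20; 45 -50 5 0 0 0 40; 75 -81.5 5 0 0 0 66; 75 -81.5 5 0 0 0 66; 75 -81.5 0 0 0 0 66; 75 -81.5 0 0 0 0 66; 75 -81.5 0 0 0 0 66")

```text
t: 19.7
tool_pos: [0.5851, -0.0632, 0.286]
tool_rot: [0.701, -0.09, 0.702, 0.09]
force: [0.3, -0.4, 0.3]
grip_width: 0.0659
```

```bash
python3 - <<'E'
from h import *
st();w=manip.get_calibration("wrist");I=manip.capture("wrist");cv2.imwrite('pics/w11.png',I)
h=cv2.cvtColor(I,cv2.COLOR_BGR2HSV);m=((h[...,0]<6)|(h[...,0]>174))&(h[...,1]>190)&(h[...,2]>60);m[300:]=0
n,l,s,c=cv2.connectedComponentsWithStats(m.astype(np.uint8))
for i in range(1,n):
    if s[i][4]>50: P=onz(w,*c[i],.234)-O;print(c[i],P@xv,P@yv, .45+np.arcsin(P@xv/.11))
E
```

```text
t 19.7 stand xyz mm [ -2.14  -0.67 286.  ] F x,y,z [ 0.16 -0.43  0.33] w 0.065894278678785
[430.63449367 224.54509494] -0.005651282706067445 0.09574811757051913 0.3986020756121337
```

View pics/w11.png

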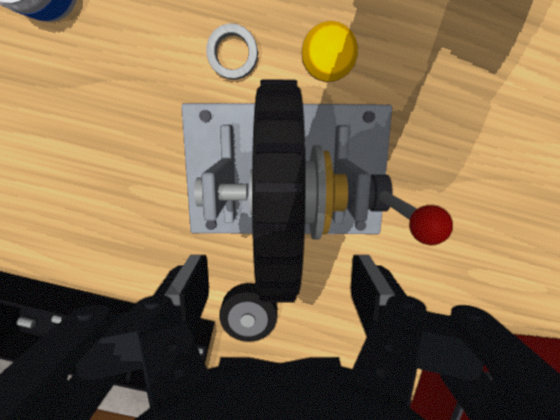

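Call:
servo_tool(steps="0 -1 -20 0 0 0 66; 0 -1 -45 0 0 0 66; 0 -1 -70 0 0 0 66; 0 -1 -85 0 0 0 66; 0 -1 -93 0 0 0 66; 0 -1 -93 0 0 0 66; -1.5 5 -93 0 0 0 66; -2.5 9 -93 0 0 0 66; -3 11 -93 0 0 0 66; -3 11 -93 0 0 0 66")

```text
t: 20.75
tool_pos: [0.5834, -0.0527, 0.1941]
tool_rot: [0.702, -0.09, 0.701, 0.089]
force: [0.4, 0.4, -0.1]
grip_width: 0.0663
```

```bash
python3 -c "
from h import *
st()"
```

```text
t 20.75 stand xyz mm [ -1.21   9.96 194.1 ] F x,y,z [ 0.52  0.33 -0.08] w 0.06629281907261571
```

Call:
servo_tool(steps="-0.2 1 0 0 0 0 66; -0.5 1.9 0 0 0 0 66; -0.5 1.9 0 0 0 0 66")

```text
t: 21.05
tool_pos: [0.5825, -0.0512, 0.1933]
tool_rot: [0.701, -0.089, 0.701, 0.089]
force: [0.6, -0.4, -0.5]
grip_width: 0.066
```

Call:
servo_tool(steps="-0.2 1 0 0 0 0 66; -0.2 1 0 0 0 0 66; -0.2 1 0 0 0 0 66")

```text
t: 21.35
tool_pos: [0.5823, -0.0503, 0.1933]
tool_rot: [0.701, -0.089, 0.701, 0.089]
force: [-0.3, 0.2, -0.2]
grip_width: 0.066
```

Call:
servo_tool(steps="-0.2 1 0 0 0 0 66; -0.2 1 0 0 0 0 66; -0.2 1 0 0 0 0 66")

```text
t: 21.65
tool_pos: [0.5822, -0.0493, 0.1933]
tool_rot: [0.701, -0.089, 0.701, 0.089]
force: [0.0, -0.0, -0.6]
grip_width: 0.0659
```

```bash
python3 -c "
from h import *
st()"
```

```text
t 21.65 stand xyz mm [ -1.54  13.47 193.28] F x,y,z [ 0.02 -0.03 -0.56] w 0.06587438137590042
```

Call:
servo_tool(steps="-0.2 1 0 0 0 0 66; -0.2 1 0 0 0 0 66; -0.2 1 0 0 0 0 66")

```text
t: 21.95
tool_pos: [0.5821, -0.0489, 0.1933]
tool_rot: [0.702, -0.09, 0.701, 0.089]
force: [0.9, -3.7, -1.3]
grip_width: 0.0658
```

Call:
servo_tool(steps="-0.2 1 0 0 0 0 66; -0.2 1 0 0 0 0 66; -0.2 1 0 0 0 0 66")

```text
t: 22.25
tool_pos: [0.5819, -0.0483, 0.1934]
tool_rot: [0.702, -0.09, 0.701, 0.088]
force: [1.1, -6.1, -0.4]
grip_width: 0.066
```

```bash
python3 -c "
from h import *
st()"
```

```text
t 22.25 stand xyz mm [ -1.51  14.48 193.44] F x,y,z [-0.43 -6.22 -0.39] w 0.06595230709022662
```

Call:
servo_tool(steps="1 -4 0 0 0 0 66; 2.5 -10 0 0 0 0 66; 4.5 -18 0 0 0 0 66; 6 -23 0 0 0 0 66; 7 -27 0 0 0 0 66; 7.5 -29 0 0 0 0 66; 7.5 -29 0 0 0 0 66; 7.5 -29 0 0 0 0 66")

```text
t: 23.05
tool_pos: [0.5892, -0.0761, 0.1933]
tool_rot: [0.701, -0.089, 0.701, 0.089]
force: [-0.1, -0.5, -0.3]
grip_width: 0.0659
```

```bash
python3 -c "
from h import *
st()"
```

```text
t 23.05 stand xyz mm [ -1.38 -14.25 193.26] F x,y,z [-0.17 -0.43 -0.25] w 0.06593485142616777
```

Call:
servo_tool(steps="0.2 -1 0 0 0 0 66; 0.2 -1 0 0 0 0 66; 0.2 -1 0 0 0 0 66")

```text
t: 23.35
tool_pos: [0.5895, -0.0771, 0.1933]
tool_rot: [0.701, -0.089, 0.701, 0.089]
force: [0.5, 0.8, 0.5]
grip_width: 0.0661
```

```bash
python3 -c "
from h import *
st()"
```

```text
t 23.35 stand xyz mm [ -1.36 -15.22 193.34] F x,y,z [0.64 0.64 0.46] w 0.06610323108815193
```

Call:
servo_tool(steps="0.2 -1 0 0 0 0 66; 0.2 -1 0 0 0 0 66; 0.2 -1 0 0 0 0 66")

```text
t: 23.65
tool_pos: [0.5896, -0.0782, 0.1933]
tool_rot: [0.701, -0.089, 0.701, 0.089]
force: [-0.6, 0.9, -0.1]
grip_width: 0.0661
```

```bash
python3 -c "
from h import *
st()"
```

```text
t 23.65 stand xyz mm [ -1.47 -16.38 193.28] F x,y,z [-0.35  1.05 -0.14] w 0.06608148723344921
```

Call:
servo_tool(steps="0.2 -1 0 0 0 0 66; 0.2 -1 0 0 0 0 66; 0.2 -1 0 0 0 0 66")

```text
t: 23.95
tool_pos: [0.5898, -0.079, 0.1934]
tool_rot: [0.701, -0.089, 0.701, 0.089]
force: [-0.9, 0.9, -1.0]
grip_width: 0.0661
```

```bash
python3 -c "
from h import *
st()"
```

```text
t 23.95 stand xyz mm [ -1.47 -17.19 193.37] F x,y,z [-0.62  1.12 -0.99] w 0.06607819015066178
```

Call:
servo_tool(steps="0.2 -1 0 0 0 0 66; 0.2 -1 0 0 0 0 66; 0.2 -1 0 0 0 0 66")

```text
t: 24.25
tool_pos: [0.5899, -0.0795, 0.1934]
tool_rot: [0.701, -0.089, 0.701, 0.09]
force: [-1.1, 4.0, 2.7]
grip_width: 0.0659
```

```bash
python3 -c "
from h import *
st()"
```

```text
t 24.25 stand xyz mm [ -1.48 -17.66 193.4 ] F x,y,z [-0.04  4.16  2.66] w 0.06588859972951308
```

Call:
servo_tool(steps="-1 4 0 0 0 0 66; -2.5 10 0 0 0 0 66; -4.2 16.5 0 0 0 0 66; -4.2 16.5 0 0 0 0 66; -4.2 16.5 20 0 0 0 66; -4.2 16.5 50 0 0 0 66; -4.2 16.5 90 0 0 0 66; -4.2 16.5 110 0 0 0 66; -4.2 16.5 110 0 0 0 66; -4.2 16.5 110 0 0 0 66")

```text
t: 25.25
tool_pos: [0.586, -0.0639, 0.3032]
tool_rot: [0.702, -0.089, 0.701, 0.089]
force: [-0.7, 0.1, -0.4]
grip_width: 0.0658
```

```bash
python3 - <<'E'
from h import *
st();w=manip.get_calibration("wrist");I=manip.capture("wrist");cv2.imwrite('pics/w12.png',I)
h=cv2.cvtColor(I,cv2.COLOR_BGR2HSV);m=((h[...,0]<6)|(h[...,0]>174))&(h[...,1]>190)&(h[...,2]>60);m[300:]=0
n,l,s,c=cv2.connectedComponentsWithStats(m.astype(np.uint8))
for i in range(1,n):
    if s[i][4]>50: P=onz(w,*c[i],.234)-O;print(c[i],P@xv,P@yv, .45+np.arcsin(P@xv/.11))
E
```

```text
t 25.25 stand xyz mm [ -1.43  -1.57 303.21] F x,y,z [-0.64  0.25 -0.42] w 0.06584650538049042
[421.10900474 214.95734597] -0.005772257670019668 0.09571271974622864 0.3975008175348692
```

View pics/w12.png

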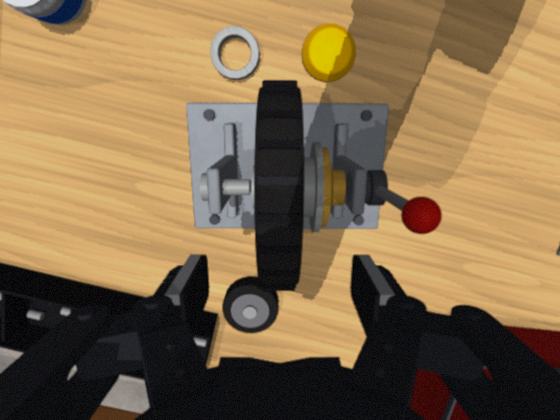

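Wheel upright (tyre at columns 256–303), cone seated, lever unchanged at about 0.40 rad (knob at 421, 215), bystanders in place, and the robot is clear.

```bash
python3 -c "
from rig import manip
print(manip.close_job())"
```

```text
the job is handed in; nothing more can be done
None
```

I checked the wheel for play, took the play up with the lever, found it firm on a second check, and handed the job in at about 25 s with the robot clear. The report gave no verdict.

- **Play check:** I straddled the tyre and rocked it to both stops, lever side first. The push peaked at about 8 N on one side and 7 N on the other. That is at most about 17 N on the bearing, well under the 45 N limit. The free play came out at about 10–11 mm each way at the tyre top.
- **Tightening:** I pushed the lever from about 0.04 to 0.40 rad. The play size puts first touch at about 0.33–0.365 rad, and the rise in lever torque puts it at about 0.335 rad. That leaves roughly 9–16 N on the seat, inside the 5–30 N snug range. This is an estimate, because I could not measure the seat load directly.
- **Firmness check:** I pushed the tyre again with 6 N one way and 4 N the other. It met solid resistance within about 0.5 mm of upright, with no free play left beyond that.
- **Final state:** The last picture shows the wheel upright and the lever still at about 0.40 rad. The ring, hub cap and caster wheel look undisturbed, but the tin was only partly in view and the wrench and screwdriver were out of frame. The arm never worked near those three. No check failed or disagreed.

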